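# Screw the disc stem into the food processor

## Robot

A 6-joint arm with a two-finger parallel gripper is mounted at the origin on the work surface. World frame = base frame: x ahead of the robot, y to its left, z up, the work surface at z = 0. Lengths are in mm, angles in rad, forces in N, time in s.
With the tool pointing down it reaches from about 225 to 725 mm from the base axis. Payload 3.1 kg.
Tool frame: the origin (TCP) lies on the mounting face of the last link; the fingertips stand 173 mm ahead of it and the grasp point (between the pads) lies 155 mm ahead of it; z points along the fingers, y is the direction in which the jaws open and shut (so a half turn about z gives the same grasp; the last joint's range is limited). The gripper opens to 85 mm and grips with 20 to 120 N. Pads are 22 mm wide; open, the fingers measure 114 mm over their backs; the gripper's body (76 mm by 85 mm) begins 54 mm behind the grasp point. The pads swing forward as they close: fully open they stand 13 mm farther back than shut.
Start: joints at [-1.435, 0.048, 0.099, 1.622, 0, 1.443], TCP at [136.879, -506.835, 404.712] pointing down, gripper open.
Joint ranges: [-2.91, 2.91], [-0.99, 1.94], [-1.21, 1.42], [-2.12, 2.29], [-1.49, 1.47], [-3.14, 3.14]. Speed limits (rad/s): [2.79, 2.79, 3.14, 3.14, 3.14, 3.14].

## Interface

Orientations are given as a unit quaternion [x, y, z, w].
In Python, from workcell import state, snapshot, calibration, workorder, finder gives the robot as it stands.
- The arm moves only by the shell command python3 -m creep 'ROWS' [FORCE]. ROWS is JSON, a list of rows, each a list of 5 numbers: the shift along the tool's x, y, z in mm, then the turn about the tool's z in degrees, then the closure, from 0 (fully open) to 1 (shut). A call has 1 to 20 rows; each row is the pose to reach, as a shift and turn from the pose measured when the call began, along the tool's axes at that moment; what a row does not reach only later rows make up. A row lasts 1/10 s, in which the tool goes at most 50 mm and 8.59 degrees, less where a joint would pass 70% of its speed; a pose out of reach is approached as far as the arm can. A call with a gripper value outside its range is refused whole. The fingers move at their own pace and stop on an object; FORCE is the grip in N (left out, the last holds). Time passes only in rows, so rows that repeat a pose let the fingers close. It gives the time, the measured TCP pose, the force and the opening at its end, in the units of the state.
- state(): the state, without advancing time (a new reading comes with each control period).
- snapshot(name): name is "scene" or "side" or "wrist"; returns (picture, depth): 400x640x3 uint8, blue, green, red; 400x640 float32, mm along the optical axis (not along the pixel's ray), 0 where there is no reading.
- calibration(name): a dict with "fx", "fy", "cx", "cy" (pixels), "position" and "rotation" of the camera in the world. Camera axes: x right, y down, z forward; pixel columns grow to the right and rows downward; lengths in mm; the calibration is good to about 2 mm. A picture is of the moment at which its call begins: read the wrist's pose just before it. calibration takes no time and is no camera call; for the wrist camera it gives the pose at the moment of the call.
- workorder.hand_in(): hands the job in, once; it reports no verdict.
Trained networks look in the newest picture that a camera, given by its name, has taken for a name from the list of things; names that differ only in an ending like _2 or _b are one class to them, and where a whole thing is asked for, a point or a joint stands for the part that bears it (a point fixed in the world has none). Each returns a list of dicts, best first, with "conf" (0 to 1); they miss things now and then, are a little off and sometimes report something else, mostly with a low value. They report only what shows in the picture. A call takes as long as a camera call. They do not tell look-alikes from the thing itself.
- finder.boxes_of(camera, query): "rect" ([left, top, right, bottom] in pixels, round what is visible of it).
- finder.silhouettes(camera, query): "mask" (400x640 bool, what is visible of it) and "rect" ([left, top, right, bottom] in pixels, round what is visible of it).
- finder.spot_point(camera, query): "point" ([column, row] in pixels: a listed point, or the origin of a listed thing).
The state is a dict: "time_s": time; "joint_pos": joint angles; "qvel": joint speeds; "joint_torque": joint torques, N m; "tool_pos": TCP position; "ee_rot": TCP orientation; "contact_force": force on the tool from outside, world axes, zero at the start; "moment": the same for the moment, N m; "gripper_width": finger opening in mm.
Only numpy, scipy, OpenCV 4.12 (cv2) and the standard library are available. Lean on these libraries where they do the work, as an engineer would, in place of code of your own. Each camera call takes 0.05 s, during which the arm holds its last target. There are 200 camera calls.

## Task

Take the orange-headed stem out of its wooden block, lower it into the deep well of the food processor's motor base, feel for the start of the thread at the bottom and screw it clockwise fully home, until its flange lies flush on the well's rim; then let go. Start and turn it gently, without forcing it against the machine, and leave the other things on the worktop where they are.

Things in the scene. Friction and masses are not known exactly. Their poses are not given: they have to be found in the camera images.
- stem: Loose stem, about 120 g, at the start hanging upright by its flange in the wooden block's hole. Origin: centre of the flange's underside; z up to the head. Flange: orange disc, 42 mm diameter, 5 mm thick (z 0 to 5 mm). Shank: steel, 16 mm diameter, down to z -96 mm, the last 6 mm tapered. Right-hand thread: screws in clockwise seen from above.
- stem_head (a point): Centre of the stem's head, 20 mm above the flange's underside. Orange hexagon, 22 mm across flats, 30 mm high (z 5 to 35 mm of the stem); one flat faces the stem's +x, the others every 60 degrees from it. Grip it across two flats, fingertips just above the flange.
- stem_lugs (a point): Point on the stem's axis, 84 mm below the flange's underside, level with the centres of its thread lugs: three round brass lugs of 5 mm diameter reaching to radius 13.5 mm, 120 degrees apart, one along the stem's +x.
- well_mouth (a point): Centre of the well's mouth, level with the rim of the grey collar, 120 mm above the worktop. The well is upright, 30 mm in diameter, chamfered to 39 mm over the top 6 mm; the rim's outer diameter is 64 mm. Home: flange underside 0.5 mm above the rim, lugs at the end of the thread.
- crest (a point): On the well's axis, 69 mm below the rim: level top of the brass drive coupling with its three-start thread. It stands at an unmeasured angle; this point's axes do not show it. Lugs rest on it (flange 17.5 mm above the rim) until over its three entry slots, 34 degrees wide, 120 degrees apart, where a push of 3 to 6 N sinks them 12 mm (flange 5.5 mm).
- thread_end (a point): On the well's axis, 83.5 mm below the rim: level of the lugs' centres when home. From the middle of an entry slot, clockwise: level for 20 degrees, then 5 mm down over 50 degrees, level again to a stop at about 77 degrees. Groove: 3 mm vertical play. Turned with more than about 0.1 N m, the coupling itself drags round, harmlessly.
- processor: Food processor motor base, fixed: white, 170 mm (x) by 190 mm (y), 95 mm high, with the grey collar in its middle up to 120 mm. Origin: centre of its underside, on the well's axis; z up.
- block: Fixed wooden storage block 90 x 90 mm, 102 mm high, with an upright 34 mm hole 100 mm deep in its middle, in which the stem hangs. Origin: centre of its underside.
- slicing_disc: Bystander: steel slicing disc lying flat, 120 mm diameter, 4 mm thick. Origin: centre of its underside.
- oil_bottle: Bystander: green oil bottle, 60 mm diameter, 210 mm high. Origin: centre of its underside.
- pepper_mill: Bystander: dark wooden pepper mill, 54 mm diameter, 155 mm high. Origin: centre of its underside.
- spice_jar: Bystander: spice jar, 56 mm diameter, 95 mm high. Origin: centre of its underside.
- mug: Bystander: blue mug, 80 mm diameter, 90 mm high. Origin: centre of its underside.
- bowl: Bystander: white bowl, 120 mm diameter, 55 mm high. Origin: centre of its underside.
Things that resemble listed ones, but are neither listed nor needed, are in the scene too. There is more than one size of the stem; the job needs the middle-sized.

How it is judged (in metres and radians):
On the way, in this order (a step that is already met when the one before it is completed fails the run):
1. the stem is lifted clear out of the block (height (world z) of stem above 0.2 m), for 0.1 s.
2. the stem stands upright in the well, its lugs near or on the crest of the coupling (z of stem in the frame of well_mouth between 0.0085 and 0.03 m and horizontal distance between stem and well_mouth below 0.01 m and angle between stem's own z axis and vertical below 0.15 rad), for 0.05 s.
3. the lugs have sunk into the thread's entry (z of stem in the frame of well_mouth below 0.0085 m and horizontal distance between stem and well_mouth below 0.006 m and angle between stem's own z axis and vertical below 0.1 rad), for 0.05 s.
At the end, for the whole second after the job is handed in: The stem is screwed home in the well: the underside of its flange within 2.5 mm of the rim's level, its axis within 6 mm of the well's, upright within 0.08 rad, at rest and let go (z of stem in the frame of well_mouth below 0.0025 m and horizontal distance between stem and well_mouth below 0.006 m and angle between stem's own z axis and vertical below 0.08 rad and linear speed of stem below 0.02 m/s and contact force between the fingers and stem below 0.2 N); the robot touches nothing.
It fails at once if the stem is forced against the motor base or its thread with more than 35 N (contact force between stem and processor above 35 N).
It fails at once if the robot knocks the motor base with more than 25 N (contact force between any of the fingers, the arm and processor above 25 N).
It fails at once if another thing on the worktop is moved more than 30 mm (distance of any of slicing_disc, oil_bottle, pepper_mill, spice_jar, mug, bowl from where it was at the start of the episode above 0.03 m).
It also fails if it takes over 72 s, if anything falls off the work surface, if the arm or the gripper's body presses on something with over 40 N, if the wrist force passes 120 N, or if a joint passes its speed limit or range.

## Working session

There is one attempt and no reset: what is moved stays moved. The work goes in short steps, Python scripts to look and compute and a shell command to move; the robot and the scene stay as the last step left them, time stands still between calls to the robot, and variables do not carry over. Pictures are saved under pics/ and viewed, about 8 in all and at most 12, crops included, and the job is handed in when it is done.

```bash
ls; mkdir -p pics
cat > h.py <<'E'
import numpy as np, cv2
from workcell import state, snapshot, calibration, workorder, finder
from scipy.spatial.transform import Rotation as R
def cam(n):
    c=calibration(n); r=np.array(c["rotation"],float)
    M=r if r.shape==(3,3) else R.from_quat(r).as_matrix()
    return c,M,np.array(c["position"],float)
def world(c,M,p,u,v,d):
    return p+M@np.array([(u-c["cx"])/c["fx"]*d,(v-c["cy"])/c["fy"]*d,d])
def atz(c,M,p,u,v,z):
    r=M@np.array([(u-c["cx"])/c["fx"],(v-c["cy"])/c["fy"],1]); return p+r*(z-p[2])/r[2]
E
python3 - <<'E'
from h import *
s=state(); print(s)
ims=[]
for n in ["scene","side"]:
    im,d=snapshot(n); cv2.imwrite(f"pics/{n}0.png",im); np.save(f"{n}d.npy",d)
    c,M,p=cam(n); print(n,p,c["fx"],c["cx"],c["cy"],M.round(3).tolist())
    for q in ["stem","block","processor"]:
        for b in finder.boxes_of(n,q): print(q,round(b["conf"],2),np.round(b["rect"]))
    for q in ["stem_head","well_mouth"]:
        for b in finder.spot_point(n,q): 
            u,v=b["point"]; dd=d[int(v),int(u)]; print(q,round(b["conf"],2),np.round([u,v],1),dd,world(c,M,p,u,v,dd).round(1))
E
```

```text
pics
{'time_s': 0.0, 'joint_pos': array([-1.43483254e+00,  4.87177154e-02,  9.75702575e-02,  1.62201717e+00,
        1.48759886e-05,  1.44301896e+00]), 'qvel': array([ 0.00094236,  0.00058042,  0.00051837, -0.00121087, -0.0003946 ,
        0.00109642]), 'joint_torque': array([-3.39427243e-04, -3.38778806e+01,  3.20016003e+01,  2.01812322e-02,
       -1.80854022e-04,  2.53436440e-06]), 'tool_pos': array([ 136.83572571, -506.626183  ,  403.52005358]), 'ee_rot': array([ 9.91316975e-01,  1.31488603e-01,  2.59096137e-06, -1.18417153e-03]), 'contact_force': array([-0.10297507,  0.53711988,  0.59035471]), 'moment': array([-0.02571373,  0.00376406,  0.01447661]), 'gripper_width': 85.08824715276016}
scene [1368.4562971     2.28970014 1210.26681987] 429.45776530213834 322.9959991608162 198.26591577392685 [[-0.027, 0.825, -0.565], [1.0, 0.028, -0.007], [0.011, -0.565, -0.825]]
stem 0.79 [421. 175. 444. 214.]
stem 0.61 [182. 157. 218. 191.]
block 0.77 [367. 156. 402. 204.]
processor 0.84 [242. 157. 320. 226.]
stem_head 0.71 [439.  180.1] 1285.9133 [587.4 339.6 183.9]
stem_head 0.55 [386.3 167.4] 1376.1655 [503.6 193.3 133.1]
stem_head 0.49 [387.4 201.9] 1347.6132 [610.7 195.8  94.3]
well_mouth 0.66 [283.  180.2] 1400.8763 [ 531.6 -138.9   86.6]
side [ 88.40058051 782.58320954 996.44791595] 503.09411528544996 329.94683656405465 196.95738645264848 [[-0.823, -0.391, 0.411], [-0.567, 0.572, -0.593], [-0.003, -0.721, -0.693]]
stem 0.79 [289. 240. 304. 268.]
stem 0.65 [327. 251. 344. 270.]
block 0.82 [314. 250. 357. 307.]
processor 0.72 [340. 151. 434. 235.]
stem_head 0.79 [333.6 256.5] 1103.6489 [484.1 198.7 137.6]
stem_head 0.77 [264.2 276.3] 1020.46204 [554.5 345.5 173.8]
stem_head 0.53 [295.7 242.1] 1187.4542 [601.1 185.6  97.2]
well_mouth 0.65 [386.1 172.3] 1367.1609 [ 550.7 -152.5   97.1]
```

Run:
```python
import cv2,numpy as np
a=cv2.imread("pics/scene0.png")[110:260,150:470]; b=cv2.imread("pics/side0.png")[110:330,220:460]
a=cv2.resize(a,(800,375)); 
cv2.imwrite("pics/a.png",a); cv2.imwrite("pics/b.png",cv2.resize(b,(648,594)))
```

```text
(no output)
```

View pics/a.png

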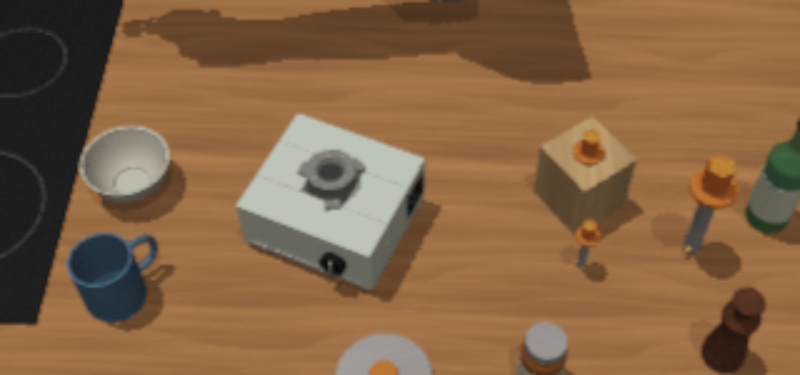

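View pics/b.png

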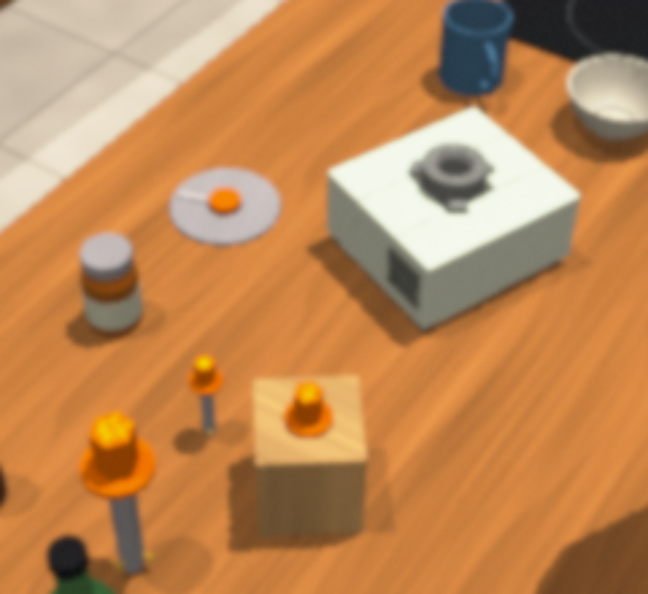

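The pictures show the middle-sized stem in the block (scene ≈386,167; side ≈334,257). A large and a small look-alike stand nearby, and another lies on the slicing disc. The well's collar is at scene ≈283,180 and side ≈387,172.

Next I triangulate both and work out a viewpoint for the wrist camera.

```bash
cat >> h.py <<'E'
def toolshift(target, yaw=None):
    s=state(); T=R.from_quat(s["ee_rot"]).as_matrix()
    print("shift",(T.T@(np.array(target,float)-s["tool_pos"])).round(1),"yaw tool y",np.degrees(np.arctan2(T[1,1],T[0,1])).round(2),"pos",s["tool_pos"].round(1),"t",s["time_s"],"F",s["contact_force"].round(1),"w",round(s["gripper_width"],1))
def tri(obs):
    A=np.zeros((3,3));b=np.zeros(3)
    for c,M,p,u,v in obs:
        r=M@np.array([(u-c["cx"])/c["fx"],(v-c["cy"])/c["fy"],1]); r/=np.linalg.norm(r)
        P=np.eye(3)-np.outer(r,r); A+=P; b+=P@p
    x=np.linalg.solve(A,b)
    return x
E
python3 - <<'E'
from h import *
a=cam("scene");b=cam("side")
print("head",tri([(*a,386.3,167.4),(*b,333.6,256.5)]),"well",tri([(*a,283,180.2),(*b,386.1,172.3)]))
s=state();T=R.from_quat(s["ee_rot"]).as_matrix();c,M,p=cam("wrist")
print("cam in tool",T.T@(p-s["tool_pos"]),(T.T@M).round(3),c)
toolshift([545,-145,400])
E
```

```text
head [492.45180658 192.32450289 122.83162172] well [ 545.61273201 -138.07128673  108.22031167]
cam in tool [71.56010462  0.12728133 30.87559206] [[ 0.    -0.961 -0.277]
 [ 1.     0.     0.   ]
 [-0.    -0.277  0.961]] {'fx': 333.6836485085682, 'fy': 333.6836485085682, 'cx': 323.6591023349216, 'cy': 203.16924819299146, 'position': array([ 206.0121828 , -488.28594334,  373.86748378]), 'rotation': array([ 0.78625484, -0.60182186, -0.08503832,  0.11127557])}
shift [ 488.3 -242.9    4.7] yaw tool y -74.88 pos [ 136.9 -506.8  404.7] t 0.6 F [ 0.4  0.4 -0.6] w 85.7
```

```bash
python3 -m creep '[[100,-50,0,0,0],[200,-100,0,0,0],[300,-150,0,0,0],[400,-200,0,0,0],[488,-243,0,0,0],[488,-243,0,0,0],[488,-243,0,0,0],[488,-243,0,0,0],[488,-243,0,0,0],[488,-243,0,0,0],[488,-243,0,0,0],[488,-243,0,0,0],[488,-243,0,0,0],[488,-243,0,0,0],[488,-243,0,0,0],[488,-243,0,0,0],[488,-243,0,0,0]]'
cat > look.py <<'E'
from h import *
import sys
tag=sys.argv[1]; qs=sys.argv[2:]
cm=cam("wrist"); im,d=snapshot("wrist"); cv2.imwrite(f"pics/{tag}.png",im)
np.savez(f"{tag}.npz",im=im,d=d,M=cm[1],p=cm[2])
for q in qs:
    for b in finder.spot_point("wrist",q):
        u,v=b["point"]; dd=d[int(v),int(u)]
        print(q,round(b["conf"],2),np.round([u,v],1),"depth",dd,world(*cm,u,v,dd).round(1),"z120",atz(*cm,u,v,120).round(1))
E
python3 look.py w1 well_mouth; python3 -c "
from h import *
toolshift([492,193,404])"
```

```text
time_s: 2.3
tool_pos: [544.0, -145.8, 405.1]
ee_rot: [0.991, 0.131, 0.0, 0.0]
contact_force: [-0.5, 0.0, -0.9]
gripper_width: 85.5
well_mouth 0.74 [318.3 203.5] depth 310.75934 [ 528.6 -145.2   75.7] z120 [ 541.1 -142.5  120. ]
shift [  37.4 -340.5    0.9] yaw tool y -74.95 pos [ 544.3 -145.5  405. ] t 2.4 F [-0.   0.  -0.4] w 85.3
```

View pics/w1.png

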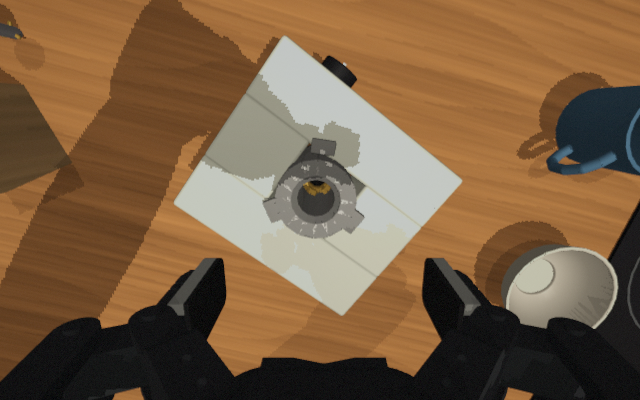

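The wrist view shows the well's mouth at about (318,195), with a little of the brass coupling visible inside it at (318,187). I fit the rim from the depth picture, then move on to the stem.

```bash
cat > rim.py <<'E'
from h import *
import sys
f=np.load(sys.argv[1]+".npz"); c=calibration("wrist"); d=f["d"]; M=f["M"];p=f["p"]
v,u=np.mgrid[:400,:640]
X=np.stack([(u-c["cx"])/c["fx"]*d,(v-c["cy"])/c["fy"]*d,d],-1)@M.T+p
c0=np.array([float(sys.argv[2]),float(sys.argv[3])]); 
lo,hi=float(sys.argv[4]),float(sys.argv[5]); rmax=float(sys.argv[6])
r=np.hypot(*(X[...,:2]-c0).transpose(2,0,1))
m=(d>0)&(r<rmax)&(X[...,2]>lo)&(X[...,2]<hi)
P=X[m]; print(m.sum(),"z med",np.median(P[:,2]),np.percentile(P[:,2],[5,95]))
k=m.astype(np.uint8)
cs,_=cv2.findContours(k,cv2.RETR_CCOMP,cv2.CHAIN_APPROX_NONE)
zm=np.median(P[:,2])
for q in cs:
    if len(q)<30: continue
    W=np.array([atz(c,M,p,a,b,zm)[:2] for a,b in q[:,0]])
    A=np.c_[2*W,np.ones(len(W))]; s=np.linalg.lstsq(A,(W**2).sum(1),rcond=None)[0]
    print(len(q),"circle",s[:2].round(1),"R",np.sqrt(s[2]+s[:2]@s[:2]).round(1), "hull c",np.round(cv2.minEnclosingCircle(W.astype(np.float32))[0],1))
E
python3 rim.py w1 541 -142 115 125 60
python3 -m creep '[[37,-50,0,0,0],[37,-100,0,0,0],[37,-150,0,0,0],[37,-200,0,0,0],[37,-250,0,0,0],[37,-300,0,0,0],[37,-340,0,0,0],[37,-340,0,0,0],[37,-340,0,0,0],[37,-340,0,0,0],[37,-340,0,0,0],[37,-340,0,0,0]]'
python3 look.py w2 stem_head stem; python3 rim.py w2 492 193 98 105 60;python3 rim.py w2 492 193 132 142 40
```

```text
3870 z med 119.76737737742232 [116.46213902 121.01897721]
232 circle [ 543.3 -139.4] R 32.0 hull c [ 543.4 -139.4]
130 circle [ 544.3 -139.2] R 16.0 hull c [ 543.9 -139.2]
time_s: 3.6
tool_pos: [492.2, 191.1, 404.8]
ee_rot: [0.992, 0.13, 0.0, 0.0]
contact_force: [-0.1, 0.2, -0.5]
gripper_width: 85.6
stem_head 0.97 [106.5  31. ] depth 172.05779 [568.9 327.2 184. ] z120 [571.5 366.8 120. ]
stem_head 0.88 [358.3  58.9] depth 256.06366 [602.5 192.7  97.3] z120 [599.1 194.  120. ]
stem_head 0.63 [316.8 202.9] depth 245.9363 [494.5 196.6 137.6] z120 [489.5 195.7 120. ]
stem 0.82 [133.3  40.2] depth 193.10854 [568.9 325.3 162.2] z120 [570.4 348.4 120. ]
stem 0.67 [319.2 195.2] depth 244.4513 [500.6 196.4 137.5] z120 [496.1 195.4 120. ]
stem 0.63 [355.8  65.1] depth 257.96725 [597.9 193.2  96.5] z120 [594.8 194.6 120. ]
9041 z med 101.95003419840998 [100.84814406 103.08302145]
372 circle [490.8 193.9] R 51.0 hull c [491.8 192.9]
144 circle [488.5 193.8] R 21.7 hull c [487.9 194.2]
777 z med 136.9105916065911 [135.31383782 137.96595205]
90 circle [490.7 194.1] R 11.6 hull c [490.7 194. ]
```

View pics/w2.png

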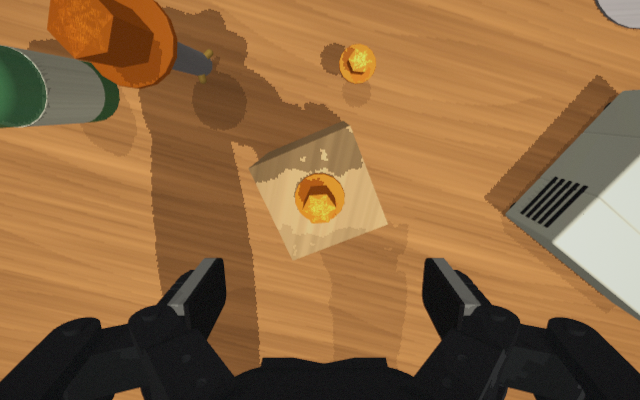

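Run:
```python
from h import *
f=np.load("w2.npz"); c=calibration("wrist"); d=f["d"]; M=f["M"];p=f["p"]
v,u=np.mgrid[:400,:640]
X=np.stack([(u-c["cx"])/c["fx"]*d,(v-c["cy"])/c["fy"]*d,d],-1)@M.T+p
m=(np.hypot(X[...,0]-490.7,X[...,1]-194)<30)&(X[...,2]>134)&(X[...,2]<142)
q=max(cv2.findContours(m.astype(np.uint8),0,1)[0],key=len)[:,0]
W=np.array([atz(c,M,p,a,b,137)[:2] for a,b in q])
# hexagon fit: search angle, centre
from scipy.optimize import minimize
best=[]
for t0 in range(0,60,5):
    def cost(z):
        n=np.radians(z[2]+60*np.arange(6)); D=(W-z[:2])@np.array([np.cos(n),np.sin(n)])
        return np.mean((D.max(1)-z[3])**2)
    r=minimize(cost,[490.7,194,t0,11],method="Nelder-Mead",options=dict(maxiter=4000)); best.append((r.fun,*r.x))
best.sort(); print(np.round(best[:4],2))
print("flat normal mod60",best[0][3]%60)
s=state(); print(s["joint_pos"].round(3)); toolshift([490.7,194,404])
im=f["im"][160:240,270:370]; cv2.imwrite("pics/head.png",cv2.resize(im,(700,560),interpolation=cv2.INTER_CUBIC))
```

```text
[[5.0000e-02 4.9045e+02 1.9412e+02 1.9170e+01 1.0910e+01]
 [5.0000e-02 4.9045e+02 1.9412e+02 1.9170e+01 1.0910e+01]
 [5.0000e-02 4.9045e+02 1.9412e+02 1.9170e+01 1.0910e+01]
 [5.0000e-02 4.9045e+02 1.9412e+02 7.9170e+01 1.0910e+01]]
flat normal mod60 19.165856694996133
[ 0.244  0.056  0.108  1.622 -0.     3.125]
shift [-0.7 -2.7  0.8] yaw tool y -75.04 pos [492.  191.5 404.8] t 3.75 F [ 0.6 -0.2 -0. ] w 85.2
```

View pics/head.png

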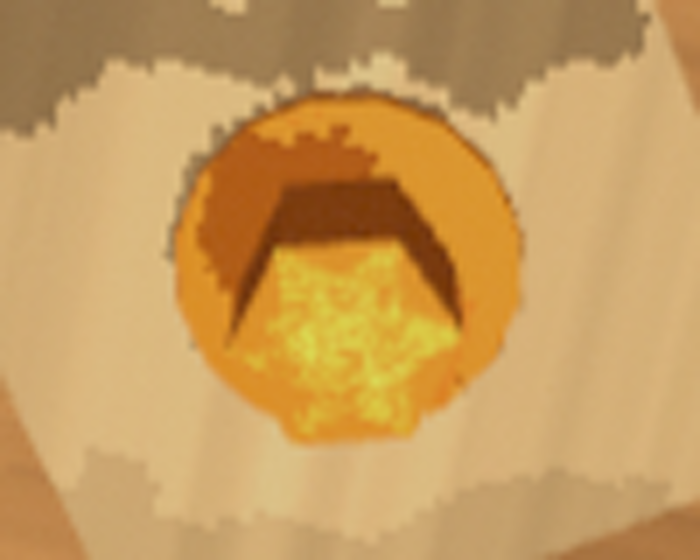

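Hexagon fit: flat normals at 19.2° + 60k, centre (490.5, 194.1), half-width across flats 10.9 mm against a true 11. Clockwise turning raises joint 6, which is at its limit here. So I turn back 214.2° in total to get a flat-to-flat grip with room for screwing.

```bash
python3 -m creep '[[-1,-2.7,0,-8.5,0],[-1,-2.7,0,-17,0],[-1,-2.7,0,-25.5,0],[-1,-2.7,0,-34,0],[-1,-2.7,0,-42.5,0],[-1,-2.7,0,-51,0],[-1,-2.7,0,-59.5,0],[-1,-2.7,0,-68,0],[-1,-2.7,0,-76.5,0],[-1,-2.7,0,-85,0],[-1,-2.7,0,-93.5,0],[-1,-2.7,0,-102,0],[-1,-2.7,0,-110.5,0],[-1,-2.7,0,-119,0],[-1,-2.7,0,-127.5,0],[-1,-2.7,0,-136,0],[-1,-2.7,0,-144.5,0],[-1,-2.7,0,-150,0],[-1,-2.7,0,-150,0],[-1,-2.7,0,-150,0]]'
python3 -c "
from h import *
toolshift([490.6,194.1,283]); print(state()['joint_pos'].round(3))"
```

```text
time_s: 5.75
tool_pos: [490.5, 193.7, 404.8]
ee_rot: [0.132, 0.991, -0.0, 0.0]
contact_force: [0.4, -0.3, 0.4]
gripper_width: 85.6
shift [  0.    0.5 121.8] yaw tool y 74.81 pos [490.5 193.7 404.8] t 5.75 F [ 0.4 -0.3  0.4] w 85.6
[ 0.249  0.054  0.106  1.622 -0.     0.514]
```

```bash
python3 -m creep '[[0,0.5,0,-8.5,0],[0,0.5,0,-17,0],[0,0.5,0,-25.5,0],[0,0.5,0,-34,0],[0,0.5,0,-42.5,0],[0,0.5,0,-51,0],[0,0.5,0,-59.5,0],[0,0.5,0,-64.4,0],[0,0.5,0,-64.4,0],[0,0.5,0,-64.4,0]]'
python3 look.py w3; python3 rim.py w3 490.6 194 132 142 40; python3 rim.py w3 492 193 98 105 60; python3 -c "
from h import *
toolshift([490.6,194.1,283])"
```

```text
time_s: 6.75
tool_pos: [490.6, 194.1, 404.8]
ee_rot: [-0.415, 0.91, -0.0, 0.0]
contact_force: [0.3, -0.2, 0.6]
gripper_width: 85.4
769 z med 137.02175668265699 [135.58599144 138.06915959]
93 circle [490.1 193.7] R 11.5 hull c [490.  193.7]
9141 z med 102.03611151657003 [100.91357453 103.14334864]
392 circle [490.8 193.7] R 50.9 hull c [492.1 193.1]
145 circle [491.4 195.1] R 21.6 hull c [491.7 195.7]
shift [0.000e+00 1.000e-01 1.218e+02] yaw tool y 139.08 pos [490.6 194.1 404.8] t 6.8 F [0.3 0.4 0.3] w 85.5
```

The two opposite views agree on the head centre to within 0.7 mm, and the heights match. Descend and grip.

```bash
python3 -m creep '[[0,0,40,0,0],[0,0,80,0,0],[0,0,105,0,0],[0,0,122,0,0],[0,0,122,0,0],[0,0,122,0,0.3],[0,0,122,0,0.6],[0,0,122,0,1],[0,0,122,0,1],[0,0,122,0,1],[0,0,122,0,1],[0,0,122,0,1],[0,0,122,0,1],[0,0,122,0,1]]' 40; python3 -c "
from h import *
toolshift([490.6,194.1,404])"
```

```text
time_s: 8.2
tool_pos: [491.1, 194.3, 284.2]
ee_rot: [-0.415, 0.91, -0.0, 0.001]
contact_force: [-0.0, -0.3, 5.9]
gripper_width: 21.4
shift [ 2.000e-01  1.000e-01 -1.198e+02] yaw tool y 139.08 pos [491.1 194.3 284.2] t 8.2 F [-0.  -0.3  5.9] w 21.4
```

```bash
python3 -m creep '[[0,0,-10,0,1],[0,0,-30,0,1],[0,0,-60,0,1],[0,0,-100,0,1],[0,0,-140,0,1],[0,0,-150,0,1],[0,0,-150,0,1],[0,0,-150,0,1]]' 60; python3 -c "
from h import *
toolshift([543.5,-139.4,434])"; python3 look.py w4
```

```text
time_s: 9.0
tool_pos: [490.6, 194.1, 432.4]
ee_rot: [-0.415, 0.91, -0.0, -0.0]
contact_force: [-0.2, -0.1, -1.7]
gripper_width: 21.1
shift [ 217.3 -258.4   -1.6] yaw tool y 139.08 pos [490.6 194.1 432.4] t 9.0 F [-0.2 -0.1 -1.7] w 21.1
```

View pics/w4.png

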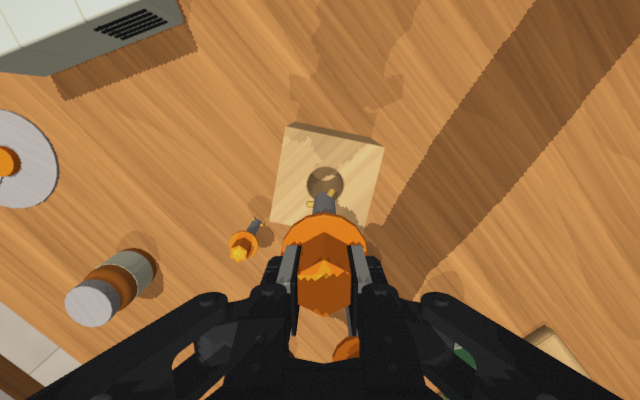

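The view shows the middle stem held upright between the pads, its flange at about (325,235) and the block's hole empty. Next I stop 60 mm short of the well for an opposite-side look at the rim.

```bash
python3 -m creep '[[30,-45,0,0,1],[60,-86,0,0,1],[90,-129,0,0,1],[120,-172,0,0,1],[140,-215,0,0,1],[157,-258,0,0,1],[157,-258,0,0,1],[157,-258,0,0,1],[157,-258,0,0,1],[157,-258,0,0,1],[157,-258,0,0,1]]'
python3 look.py w5; python3 rim.py w5 543.5 -139.5 115 125 60; python3 -c "
from h import *
toolshift([543.5,-139.5,432])"
```

```text
time_s: 10.15
tool_pos: [582.2, -92.1, 431.9]
ee_rot: [-0.416, 0.909, 0.0, -0.001]
contact_force: [0.2, 0.0, -2.0]
gripper_width: 20.7
3831 z med 119.81669603092348 [116.50811337 121.0808144 ]
236 circle [ 543.6 -139.4] R 31.8 hull c [ 543.5 -139.4]
134 circle [ 543.5 -139.5] R 15.9 hull c [ 543.7 -139.6]
shift [61.1 -1.6  0.2] yaw tool y 139.18 pos [582.2 -92.3 432.1] t 10.2 F [ 0.1  0.4 -1.1] w 20.9
```

View pics/w5.png

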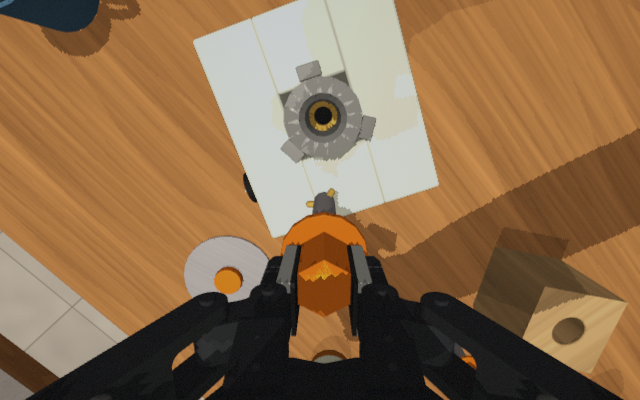

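Run:
```python
from h import *
f=np.load("w5.npz"); c=calibration("wrist"); d=f["d"]; M=f["M"];p=f["p"]
v,u=np.mgrid[:400,:640]
X=np.stack([(u-c["cx"])/c["fx"]*d,(v-c["cy"])/c["fy"]*d,d],-1)@M.T+p
dx=X[...,0]-543.5; dy=X[...,1]+139.5; r=np.hypot(dx,dy); m=(d>0)&(r<16)&(X[...,2]<75)
print(m.sum()); az=np.degrees(np.arctan2(dy,dx))%360
print("hist z",np.histogram(X[m][:,2],bins=range(0,80,6)))
for a in range(0,360,10):
    k=m&(r>9)&(abs((az-a+180)%360-180)<5)
    print(a,k.sum(),X[k][:,2].round(0).tolist()[:12])
for q in [(330,190),(311,204),(332,192)]:
    print(q,d[q[1],q[0]],X[q[1],q[0]].round(1), "az at z166",)
    P=X[q[1],q[0]]; print(np.degrees(np.arctan2(P[1]+92.2,P[0]-582.2)), np.hypot(P[1]+92.2,P[0]-582.2))
A=f["im"][92:142,298:348]; B=f["im"][180:230,295:345]
cv2.imwrite("pics/c.png",cv2.resize(np.hstack([A,B]),(800,400),interpolation=cv2.INTER_CUBIC))
```

```text
815
hist z (array([  0,   2, 255,   3,   6,  23,  99,  44, 294,  29,  22,  29,   9]), array([ 0,  6, 12, 18, 24, 30, 36, 42, 48, 54, 60, 66, 72, 78]))
0 18 [14.0, 14.0, 50.0, 32.0, 51.0, 51.0, 52.0, 51.0, 50.0, 51.0, 46.0, 51.0]
10 20 [14.0, 15.0, 50.0, 34.0, 50.0, 51.0, 50.0, 52.0, 52.0, 51.0, 50.0, 51.0]
20 21 [14.0, 15.0, 15.0, 34.0, 52.0, 49.0, 52.0, 51.0, 52.0, 53.0, 53.0, 51.0]
30 19 [15.0, 33.0, 13.0, 50.0, 36.0, 51.0, 50.0, 53.0, 51.0, 51.0, 52.0, 50.0]
40 17 [15.0, 37.0, 52.0, 52.0, 51.0, 51.0, 51.0, 50.0, 51.0, 51.0, 51.0, 52.0]
50 20 [15.0, 14.0, 35.0, 39.0, 51.0, 51.0, 51.0, 52.0, 50.0, 52.0, 52.0, 51.0]
60 20 [14.0, 14.0, 40.0, 39.0, 51.0, 52.0, 52.0, 50.0, 51.0, 53.0, 52.0, 52.0]
70 20 [14.0, 14.0, 32.0, 39.0, 50.0, 39.0, 50.0, 47.0, 50.0, 47.0, 41.0, 49.0]
80 21 [13.0, 14.0, 38.0, 39.0, 40.0, 39.0, 39.0, 38.0, 38.0, 39.0, 39.0, 19.0]
90 17 [14.0, 35.0, 35.0, 40.0, 39.0, 40.0, 39.0, 40.0, 38.0, 40.0, 31.0, 32.0]
100 19 [13.0, 15.0, 41.0, 52.0, 51.0, 38.0, 52.0, 51.0, 39.0, 40.0, 53.0, 50.0]
110 16 [14.0, 14.0, 51.0, 50.0, 51.0, 50.0, 51.0, 51.0, 52.0, 52.0, 51.0, 50.0]

[... 1484 characters left out ...]
74.0, 51.0, 51.0, 50.0, 50.0]
310 16 [48.0, 70.0, 46.0, 48.0, 49.0, 52.0, 13.0, 67.0, 45.0, 39.0, 47.0, 48.0]
320 16 [44.0, 39.0, 40.0, 38.0, 47.0, 40.0, 14.0, 65.0, 41.0, 39.0, 39.0, 41.0]
330 20 [14.0, 15.0, 36.0, 39.0, 40.0, 40.0, 15.0, 65.0, 42.0, 39.0, 38.0, 39.0]
340 21 [32.0, 14.0, 39.0, 39.0, 41.0, 38.0, 37.0, 40.0, 40.0, 39.0, 52.0, 49.0]
350 18 [15.0, 14.0, 50.0, 50.0, 39.0, 51.0, 51.0, 52.0, 51.0, 54.0, 51.0, 53.0]
(330, 190) 240.29585 [571.1 -98.8 167.6] az at z166
-149.29963230701415 12.954126826207323
(311, 204) 242.84486 [588.3 -99.9 168. ] az at z166
-51.810338878610466 9.846695910263739
(332, 192) 240.95607 [571.  -96.7 167.4] az at z166
-158.2032294757734 12.097088694855223
```

View pics/c.png

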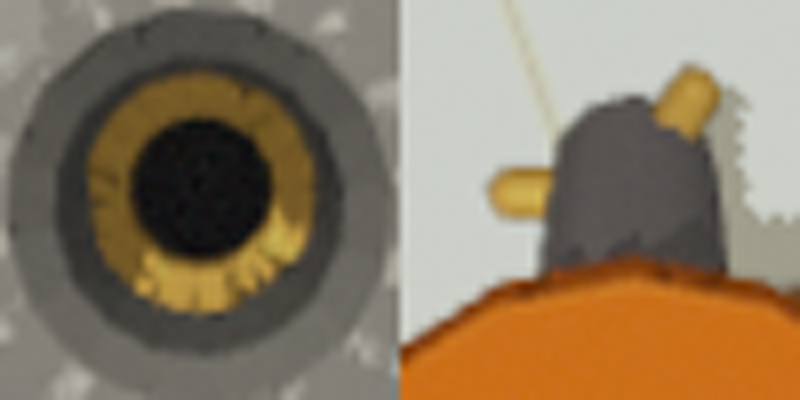

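The depth inside the well shows the entry slots centred near azimuths 87°, 207° and 327°. The crop shows two brass lugs, matching lug azimuths of 79°, 199° and 319°. So I turn back (CCW) 8° to line them up over the slots, move over the well, and lower partway.

```bash
python3 -m creep '[[30,-1,0,-4,1],[55,-1.6,0,-7.9,1],[61.1,-1.6,0,-7.9,1],[61.1,-1.6,0,-7.9,1],[61.1,-1.6,0,-7.9,1],[61.1,-1.6,0,-7.9,1]]'
python3 -c "
from h import *
toolshift([543.5,-139.5,345])"
```

```text
time_s: 10.8
tool_pos: [544.0, -138.7, 432.2]
ee_rot: [-0.478, 0.878, 0.0, -0.0]
contact_force: [0.5, 0.8, -1.9]
gripper_width: 21.0
shift [ 0.8 -0.1 87.2] yaw tool y 147.13 pos [ 544.  -138.7  432.2] t 10.8 F [ 0.5  0.8 -1.9] w 21.0
```

```bash
python3 -m creep '[[0.8,-0.1,15,0,1],[0.8,-0.1,25,0,1],[0.8,-0.1,32,0,1],[0.8,-0.1,38,0,1],[0.8,-0.1,44,0,1],[0.8,-0.1,50,0,1],[0.8,-0.1,56,0,1],[0.8,-0.1,62,0,1],[0.8,-0.1,62,0,1],[0.8,-0.1,62,0,1]]'
python3 -c "
from h import *
toolshift([543.5,-139.5,330])"
```

```text
time_s: 11.8
tool_pos: [543.5, -139.5, 370.0]
ee_rot: [-0.478, 0.878, 0.0, -0.0]
contact_force: [1.7, 0.1, -1.1]
gripper_width: 20.8
shift [-0. -0. 40.] yaw tool y 147.13 pos [ 543.5 -139.5  370. ] t 11.8 F [ 1.7  0.1 -1.1] w 20.8
```

```bash
python3 -m creep '[[0,0,10,0,1],[0,0,20,0,1],[0,0,28,0,1],[0,0,36,0,1],[0,0,42,0,1],[0,0,46,0,1],[0,0,48,0,1],[0,0,48,0,1],[0,0,48,0,1]]'
python3 -m creep '[[0,0,1,0,1],[0,0,2,0,1],[0,0,3,0,1],[0,0,4,0,1],[0,0,4,0,1]]'
python3 -c "
from h import *
toolshift([543.5,-139.5,308])"
```

```text
time_s: 12.7
tool_pos: [543.6, -139.5, 322.4]
ee_rot: [-0.478, 0.878, -0.0, -0.0]
contact_force: [-0.1, 0.5, -2.3]
gripper_width: 20.8
time_s: 13.2
tool_pos: [543.6, -139.5, 318.7]
ee_rot: [-0.478, 0.878, -0.0, 0.0]
contact_force: [0.1, 0.8, 0.4]
gripper_width: 20.9
shift [ 0.1  0.1 10.7] yaw tool y 147.13 pos [ 543.6 -139.5  318.7] t 13.2 F [0.1 0.8 0.4] w 20.9
```

```bash
for i in 1 2; do python3 -m creep '[[0,0,1,0,1],[0,0,1.5,0,1],[0,0,1.5,0,1]]' | grep -v ee; done
```

```text
time_s: 13.5
tool_pos: [543.6, -139.4, 318.0]
contact_force: [-0.8, 1.5, 4.0]
gripper_width: 20.7
time_s: 13.8
tool_pos: [543.4, -139.0, 315.8]
contact_force: [-1.3, 3.1, 2.5]
gripper_width: 20.7
```

```bash
python3 -m creep '[[0,0,1,0,1],[0,0,2,0,1],[0,0,2,0,1]]' | grep -v ee; python3 -c "
from h import *
toolshift([543.5,-139.5,308])
print(state()['moment'])"
```

```text
time_s: 14.1
tool_pos: [543.4, -139.0, 312.8]
contact_force: [0.2, 0.7, -1.3]
gripper_width: 20.8
shift [ 0.4 -0.3  4.8] yaw tool y 147.14 pos [ 543.4 -139.   312.8] t 14.1 F [ 0.2  0.7 -1.3] w 20.8
[ 0.47264677  0.06433525 -0.0744134 ]
```

```bash
python3 -m creep '[[0,0,1.5,0,1],[0,0,3,0,1],[0,0,4,0,1],[0,0,5,0,1],[0,0,5,0,1]]' | grep -v ee; python3 -c "
from h import *
toolshift([543.5,-139.5,308])
print(state()['moment'],state()['joint_pos'].round(3))"
```

```text
time_s: 14.6
tool_pos: [543.5, -139.0, 307.5]
contact_force: [-0.6, 1.7, -0.3]
gripper_width: 20.8
shift [ 0.4 -0.3 -0.5] yaw tool y 147.15 pos [ 543.5 -139.   307.5] t 14.6 F [-0.6  1.7 -0.3] w 20.8
[ 0.56045531  0.06044016 -0.05395644] [-3.700e-01  1.420e-01  7.000e-03  1.437e+00  1.000e-03 -1.368e+00]
```

```bash
python3 -m creep '[[0.2,-0.2,0.3,4,1],[0.4,-0.3,0.5,8,1],[0.4,-0.3,0.6,12,1],[0.4,-0.3,0.7,16,1],[0.4,-0.3,0.7,20,1],[0.4,-0.3,0.7,20,1]]' | grep -v ee; python3 -c "
from h import *
toolshift([543.5,-139.5,308])
print(state()['moment'])"
```

```text
time_s: 15.2
tool_pos: [544.1, -139.9, 307.5]
contact_force: [0.2, 0.3, 1.3]
gripper_width: 20.5
shift [ 0.2  0.7 -0.5] yaw tool y 127.15 pos [ 544.1 -139.9  307.5] t 15.2 F [0.2 0.3 1.3] w 20.5
[ 0.15939686 -0.3081588   0.0261147 ]
```

```bash
python3 -m creep '[[0,0.2,0.1,4,1],[0,0.4,0.3,8,1],[0,0.4,0.7,12,1],[0,0.4,1.1,16,1],[0,0.4,1.5,20,1],[0,0.4,1.9,24,1],[0,0.4,1.9,24,1]]' | grep -v ee; python3 -c "
from h import *
toolshift([543.5,-139.5,302.5])
print(state()['moment'])"
```

```text
time_s: 15.9
tool_pos: [544.0, -140.1, 306.0]
contact_force: [1.2, 0.3, 2.4]
gripper_width: 20.8
shift [0.4 0.7 3.5] yaw tool y 103.22 pos [ 544.  -140.1  306. ] t 15.9 F [1.2 0.3 2.4] w 20.8
[-0.01630545 -0.10886087  0.00277312]
```

```bash
python3 -m creep '[[0.1,0.1,0.2,4,1],[0.2,0.3,0.6,8,1],[0.2,0.3,1,12,1],[0.2,0.3,1.4,16,1],[0.2,0.3,1.8,20,1],[0.2,0.3,2.2,24,1],[0.2,0.3,2.6,28,1],[0.2,0.3,2.6,28,1]]' | grep -v ee; python3 -c "
from h import *
toolshift([543.5,-139.5,302.5])
print(state()['moment'])"
```

```text
time_s: 16.7
tool_pos: [543.7, -140.1, 303.2]
contact_force: [0.0, 0.6, 0.5]
gripper_width: 20.7
shift [0.4 0.5 0.7] yaw tool y 75.33 pos [ 543.7 -140.1  303.2] t 16.7 F [0.  0.6 0.5] w 20.7
[-0.09943883  0.00897671 -0.04251364]
```

```bash
python3 -m creep '[[0.1,0.1,0.3,4,1],[0.2,0.2,0.6,8,1],[0.2,0.2,0.8,12,1],[0.2,0.2,0.8,16,1],[0.2,0.2,0.8,16,1]]' | grep -v ee; python3 -c "
from h import *
toolshift([543.5,-139.5,302.5])
print(state()['moment'])"
```

```text
time_s: 17.2
tool_pos: [543.5, -140.0, 302.6]
contact_force: [-0.4, 0.5, 1.8]
gripper_width: 21.0
shift [0.3 0.4 0.1] yaw tool y 59.5 pos [ 543.5 -140.   302.6] t 17.2 F [-0.4  0.5  1.8] w 21.0
[0.02644987 0.15380366 0.09816691]
```

The flange height is now 0.6 mm and the torque has reached about 0.1 N m, which is the stop. I let go, rise, and check.

```bash
python3 -m creep '[[0,0,0,0,0.6],[0,0,0,0,0.4],[0,0,0,0,0.4],[0,0,0,0,0.3],[0,0,0,0,0.3],[0,0,-15,0,0.3],[0,0,-45,0,0.3],[0,0,-80,0,0.2],[0,0,-110,0,0],[0,0,-110,0,0],[0,0,-110,0,0]]' | grep -v ee
python3 look.py w6; python3 rim.py w6 543.5 -139.5 117 130 29; python3 rim.py w6 543.5 -139.5 150 160 30
```

```text
time_s: 18.3
tool_pos: [543.6, -139.7, 414.7]
contact_force: [-0.1, 0.5, -1.2]
gripper_width: 85.3
2819 z med 120.57388764064001 [119.05509364 126.12125581]
198 circle [ 543.4 -139.4] R 28.6 hull c [ 543.6 -139.5]
111 circle [ 549.8 -143.5] R 15.6 hull c [ 549.8 -143.2]
840 z med 155.2887564353655 [153.88526468 156.32294086]
96 circle [ 542.9 -139.3] R 11.6 hull c [ 543.  -139.1]
```

View pics/w6.png

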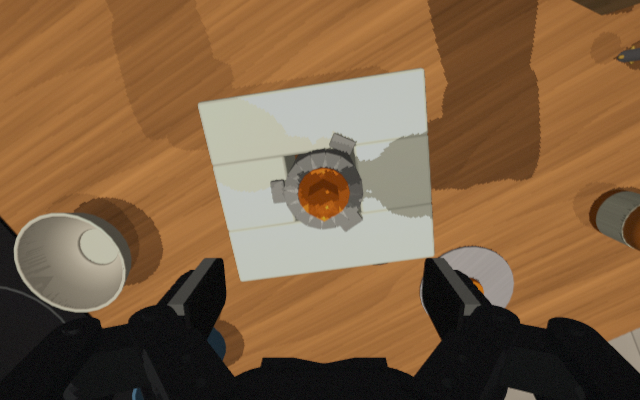

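The stem is seated in the collar at about (322,192). Its head top is at 155.3 mm (155.5 expected when home), its axis is within 1 mm of the well's, and the gripper is clear.

```bash
python3 -c "
from h import *
print(workorder.hand_in())"
```

```text
the job is handed in; nothing more can be done
None
```

The middle-sized stem is screwed home in the food processor's well and let go, and the job is handed in at about 18 s on the robot's clock. No verdict was reported.

- **Steps:** I lifted the stem out of the block and lined its lugs up with the slots seen in the depth picture. It sank gently to 5.5 mm, and I turned it clockwise about 88° to the stop, at roughly 0.1 N m.
- **Forces:** The readings I took between moves stayed below about 6 N throughout.
- **Last checks:** The head top measured 155.3 mm, against 155.5 mm expected when home, so the flange is about 0.3–0.5 mm above the rim. The stem's axis is within about 1 mm of the well's, and the gripper was open and clear, about 110 mm above its release height.
- **Disagreements:** The networks' well-mouth points were up to about 20 mm off when read with depth, so I used circle fits to the rim instead. Fits from two opposite views agreed to within 1 mm. Lowering the stem, I felt light contact about 1 mm below the expected crest height, but the thread floor came where expected.
- **Not checked:** I did not measure the other things on the worktop again. The planned path kept clear of them, and the last picture showed nothing out of place in its view.

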